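# Bin the empty dip pot through the caddy's sprung flap

### The arm

A 6-joint arm with a two-finger parallel gripper is mounted at the origin on the work surface. World frame = base frame: x ahead of the robot, y to its left, z up, the work surface at z = 0. Lengths are in m, angles in rad, forces in N, time in s.
With the tool pointing down it reaches from about 0.35 to 0.975 m from the base axis. Payload 4.9 kg.
Tool frame: the origin (TCP) lies midway between the tips of the shut fingers; the grasp point (between the pads) lies 19 mm behind it; z points along the fingers, y is the direction in which the jaws open and shut (so a half turn about z gives the same grasp; the last joint's range is limited). The gripper opens to 85 mm and grips with 20 to 120 N. Pads are 22 mm wide; open, the fingers measure 114 mm over their backs; the gripper's body (76 mm by 85 mm) begins 54 mm behind the grasp point. The pads swing forward as they close: fully open they stand 13 mm farther back than shut.
Start: joints at [0.993, 0.053, 1.613, -0, 1.476, -0.119], TCP at [0.277, 0.56, 0.231] pointing down, gripper open.
Joint ranges: [-3.01, 3.01], [-1.01, 2.22], [0.06, 2.58], [-1.02, 4.17], [0.09, 2.62], [-3.14, 3.14]. Speed limits (rad/s): [2.57, 2.57, 3.14, 3.14, 3.14, 3.14].

### API

Orientations are given as a unit quaternion [w, x, y, z].
In Python, from plant import manip, cams gives the robot as it stands.
- The arm moves only by the tool jog_arm, never from a script. Its argument "targets" is a list of rows, each a list of 4 numbers: the shift along the tool's x, y, z in m, then the turn about the tool's z in degrees. A call has 1 to 5 rows; each row is the pose to reach, as a shift and turn from the pose commanded when the call began, along the tool's axes at that moment; what a row does not reach only later rows make up. A row lasts 1/12 s, in which the tool goes at most 41.7 mm and 7.16 degrees, less where a joint would pass 70% of its speed; a pose out of reach is approached as far as the arm can. A call with a gripper value outside its range is refused whole. "fingers" is the opening, from 0 (shut) to 1 (fully open), set as the call begins (left out, the last holds). The fingers move at their own pace and stop on an object; the grip force is fixed at half the most. Time passes only in rows, so rows that repeat a pose let the fingers close. It gives the time, the measured TCP pose, the force and the opening at its end, in the units of the state.
- manip.state(): the state, without advancing time (a new reading comes with each control period).
- cams.grab_frame(name): name is "scene" or "side" or "wrist"; returns the picture (400x640x3 uint8, red, green, blue); there is no depth.
- cams.get_calibration(name): a dict with "camera_matrix" (3x3 intrinsics, pixels), "cam_to_world" (4x4, takes a point from camera to world coordinates). Camera axes: x right, y up, looking along -z (the intrinsics and any distortion apply to the point x, -y, -z); pixel columns grow to the right and rows downward; lengths in m; the calibration is good to about 2 mm. A picture is of the moment at which its call begins: read the wrist's pose just before it. get_calibration takes no time and is no camera call; for the wrist camera it gives the pose at the moment of the call.
- manip.job_done(): hands the job in, once; it reports no verdict.
The state is a dict: "time": time; "joint_pos": joint angles; "joint_vel": joint speeds; "joint_efforts": joint torques, N m; "tool_pos": TCP position; "tool_rot": TCP orientation; "contact_force": force on the tool from outside, world axes, zero at the start; "ft_torque": the same for the moment, N m; "gripper_width": opening from 0.0 (shut) to 1.0 (fully open).
Only numpy, scipy, OpenCV 4.12 (cv2) and the standard library are available. Lean on these libraries where they do the work, as an engineer would, in place of code of your own. Each camera call takes 0.05 s, during which the arm holds its last target. There are 200 camera calls.

### The job

Put the empty pot on the caddy's ledge into the caddy without picking it up: press the sprung flap down with one fingertip and, while that finger holds it open, push the pot off the ledge into the opening with the other finger. Then withdraw so that the flap springs shut over the pot, and leave everything else where it stands.

Things in the scene. Friction and masses are not known exactly. Their poses are not given: they have to be found in the camera images.
- caddy: Grey plastic scrap caddy, fixed to the table, 116 wide (its x) x 264 long (its y) x 170 tall; z up. Origin at table level, right below the middle of the ledge's edge; the pot is to be pushed towards +y. Hollow inside, 164 deep, 100 wide, also under the ledge (y -121 to +131). A rail along both long sides stands 5 above the ledge
- ledge_edge (a point): Middle of the ledge's edge, on its top face, 170 above the caddy's origin. All at this height and 96 wide between the rails (caddy x -48 to +48): the ledge, 6 thick, caddy y -127 to 0; the flap opening, y 0 to +125; a narrow strip, y +125 to +137
- flap (a joint): Flap's opening angle (rad): 0 shut (level, top 1 below the ledge's top), grows as it is pressed down into the caddy, stop at 1.25. A metal plate 92 (x) x 120 (y) x 4, 60 g, hinged at caddy y +124, so the end next to the ledge sinks. A spring shuts it once let go: 0.13 Nm shut, 0.2 Nm at 0.9 rad; about 0.8 N at the free end starts it, the pot's weight does not
- flap_edge (a point): Middle of the flap's free edge, on its top face; at caddy y +3 when shut, it sinks as the flap opens
- pot_center (a point): Centre (half-way up) of the empty white plastic pot: round, open top, 20 tall, 38 dia at its base, 44 at the rim, about 25 g. Upright on the ledge, centre 25 to 33 before the edge, up to 14 off the middle line. For one hand to hold the flap down ahead of it and push behind it, tilt the hand along the push: leading fingertip some 25 to 40 lower than the one behind the pot
- sealed_pot: a sealed pot like the empty one but with a flat film top, 46 dia x 21, standing on the table near the caddy (origin: centre of underside). Bystander
- sippy_bottle: glass sippy bottle, 60 dia x 145 tall, standing on the table near the caddy (origin: centre of underside). Bystander
- spoon: small feeding spoon 150 long, lying on the table near the caddy. Bystander
- plates: two stacked melamine plates, 180 dia, 34 tall together (origin: centre of underside). Bystander
- pill_organiser: seven-compartment pill organiser with small hinged lids, 168 x 32 x 25 (origin: centre of underside). Bystander
- tray_insert: shallow spare tray insert, 220 x 300 x 22 (origin: centre of underside). Bystander
- training_cup: child's mug, 70 dia x 75 tall, handle at its +y (origin: centre of underside). Bystander
Things that resemble listed ones, but are neither listed nor needed, are in the scene too. What is shaped like the part that bears pot_center but blue or pink is not meant.

How it is judged:
On the way, in this order (a step that is already met when the one before it is completed fails the run):
1. the flap is held open (over 0.15 rad) while the pot still stands on the ledge (value of joint flap above 0.15 rad and y of pot_center in the frame of caddy below -0.008 m and z of pot_center in the frame of caddy above 0.17 m), for 0.2 s.
2. the pot has gone down through the opening (z of pot_center in the frame of caddy between 0 and 0.15 m and y of pot_center in the frame of caddy between -0.121 and 0.131 m and x of pot_center in the frame of caddy between -0.05 and 0.05 m), for 0.1 s.
At the end, for the whole second after the job is handed in: The pot lies at rest inside the caddy, its centre lower than 100 mm above the table, and the flap is shut (under 0.06 rad) (z of pot_center in the frame of caddy between 0 and 0.1 m and y of pot_center in the frame of caddy between -0.121 and 0.131 m and x of pot_center in the frame of caddy between -0.05 and 0.05 m and value of joint flap below 0.06 rad and linear speed of pot below 0.03 m/s); the robot touches nothing.
It fails at once if the pot is lifted or carried (centre over 20 mm above where it stands on the ledge) (z of pot_center in the frame of caddy above 0.2 m).
It fails at once if the pot is pushed out over the flap while the flap is not held open (y of pot_center in the frame of caddy above 0.008 m and z of pot_center in the frame of caddy above 0.165 m and value of joint flap below 0.1 rad).
It fails at once if the pot is knocked off the caddy's sides (x of pot_center in the frame of caddy above 0.06 m or x of pot_center in the frame of caddy below -0.06 m or y of pot_center in the frame of caddy below -0.135 m or y of pot_center in the frame of caddy above 0.14 m).
It fails at once if a bystander is shifted by more than 20 mm (distance of any of sealed_pot, sippy_bottle, spoon, plates, pill_organiser, tray_insert, training_cup from where it was at the start of the episode above 0.02 m).
It also fails if it takes over 35 s, if anything falls off the work surface, if the arm or the gripper's body presses on something with over 40 N, if the wrist force passes 120 N, or if a joint passes its speed limit or range.

## Working session

There is one attempt and no reset: what is moved stays moved. The work goes in short steps, Python scripts to look and compute and a tool call to move; the robot and the scene stay as the last step left them, time stands still between calls to the robot, and variables do not carry over. Pictures are saved under pics/ and viewed, about 8 in all and at most 12, crops included, and the job is handed in when it is done.

Besides the shell and the picture viewer there is one more tool, called after ">>>" in YAML: its name, and indented under it one key for each argument. jog_arm: Moves the arm, as the interface text tells. Its arguments: {"type":"object","properties":{"targets":{"type":"array"},"fingers":{"type":"number"}},"required":["targets"]}

```bash
mkdir -p pics; python3 - <<'E'
from plant import manip,cams
import cv2,numpy as np
s=manip.state();print({k:np.round(v,3).tolist() for k,v in s.items()})
for n in("scene","side"):
    cv2.imwrite(f"pics/{n}0.png",cams.grab_frame(n)[:,:,::-1])
    c=cams.get_calibration(n);print(n,{k:np.round(v,4).tolist() for k,v in c.items()})
E
```

```text
{'time': 0.0, 'joint_pos': [0.993, 0.053, 1.614, 0.0, 1.476, -0.119], 'joint_vel': [-0.001, -0.001, 0.002, 0.0, -0.001, 0.001], 'joint_efforts': [0.002, -39.366, -37.019, 0.0, 0.007, -0.0], 'tool_pos': [0.276, 0.56, 0.23], 'tool_rot': [-0.0, 0.227, 0.974, -0.001], 'contact_force': [-0.315, -0.044, -0.255], 'ft_torque': [-0.045, -0.039, 0.003], 'gripper_width': 0.998}
scene {'camera_matrix': [[454.6743, 0.0, 323.6456], [0.0, 454.6743, 197.8018], [0.0, 0.0, 1.0]], 'cam_to_world': [[0.7835, -0.4654, 0.4116, 1.0661], [0.6212, 0.5991, -0.5051, -0.6264], [-0.0115, 0.6515, 0.7586, 1.092], [0.0, 0.0, 0.0, 1.0]]}
side {'camera_matrix': [[387.2969, 0.0, 317.3807], [0.0, 387.2969, 197.4601], [0.0, 0.0, 1.0]], 'cam_to_world': [[0.9572, 0.1823, -0.2247, 0.3109], [-0.2887, 0.5479, -0.7851, -0.7489], [-0.02, 0.8164, 0.5771, 0.6955], [0.0, 0.0, 0.0, 1.0]]}
```

View pics/scene0.png

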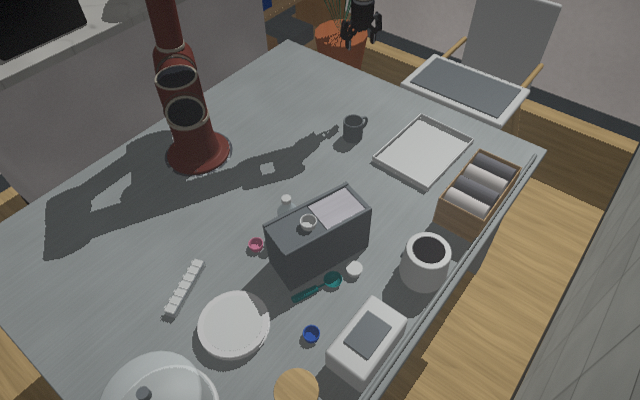

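View pics/side0.png

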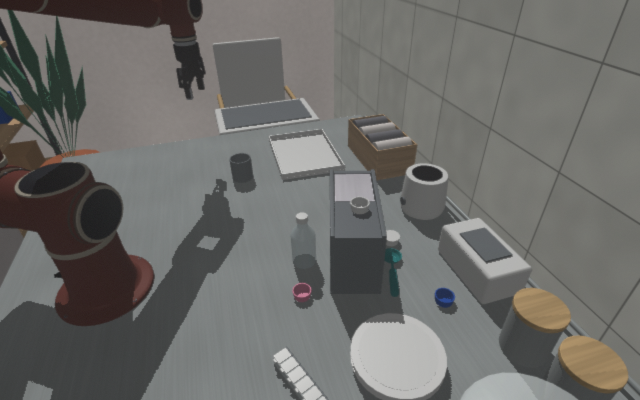

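Scene: the white pot is on the ledge at (308,222). Candidates: sealed pot (355,270) on the table, pink pot (256,244), blue pot (311,334), bottle cap (286,200). I choose (308,222), the open white one on the caddy. A close crop of both views will check this.

```bash
python3 - <<'E'
import cv2,numpy as np
a=cv2.imread('pics/scene0.png')[175:275,250:385];b=cv2.imread('pics/side0.png')[160:300,280:410]
a=cv2.resize(a,None,fx=4,fy=4,interpolation=cv2.INTER_CUBIC)[:, :];b=cv2.resize(b,None,fx=4,fy=4,interpolation=cv2.INTER_CUBIC)[:400]
a=cv2.convertScaleAbs(a,alpha=1.3);b=cv2.convertScaleAbs(b,alpha=1.3)
c=np.zeros((400,800,3),np.uint8);c[:,:400]=a[:,:][:, 30:430];c[:,400:]=b[:,60:460]
cv2.imwrite('pics/crop.png',c)
E
```

```text
(no output)
```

View pics/crop.png

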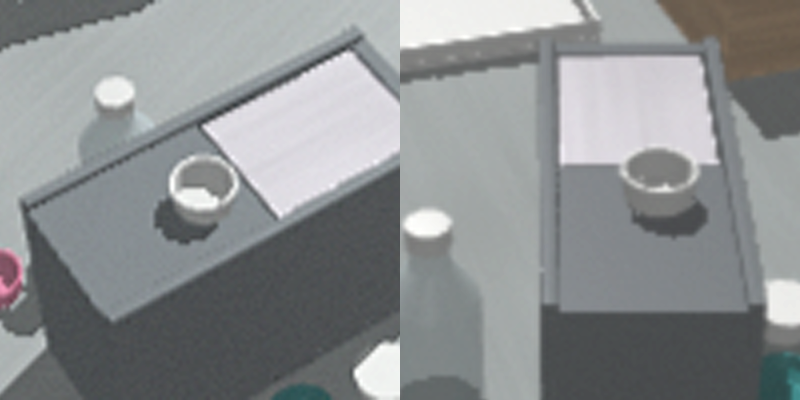

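```bash
cat > h.py <<'E'
import numpy as np
from plant import manip,cams
def ray(n,px,z,c=None):
    c=c or cams.get_calibration(n);K=np.array(c['camera_matrix']);T=np.array(c['cam_to_world'])
    d=np.linalg.inv(K)@[px[0],px[1],1];d=T[:3,:3]@(d*[1,-1,-1]);o=T[:3,3]
    return o+d*(z-o[2])/d[2]
def proj(n,P,c=None):
    c=c or cams.get_calibration(n);K=np.array(c['camera_matrix']);T=np.array(c['cam_to_world'])
    q=(np.atleast_2d(P)-T[:3,3])@T[:3,:3]*[1,-1,-1];q=q@K.T;return q[:,:2]/q[:,2:]
E
python3 - <<'E'
from h import *
from scipy.optimize import least_squares
S=lambda X,Y:(249.5+(X+30.5)/4,174.5+(Y+.5)/4)
D=lambda X,Y:(279.5+(X-339.5)/4,159.5+(Y+.5)/4)
o=[('scene',S(202,126),(-46,3,169)),('scene',S(279,217),(46,3,169)),('scene',S(355,52),(-46,123,169)),
('side',D(560,164),(-46,3,169)),('side',D(719,163),(46,3,169)),('side',D(558,311),(-48,-127,170)),('side',D(747,312),(48,-127,170)),('side',D(541,303),(-58,-127,175)),('side',D(765,305),(58,-127,175))]
W=[ray(n,p,m[2]/1e3) for n,p,m in o];M=np.array([m for _,_,m in o])/1e3
f=lambda v:np.array([[np.cos(v[2]),-np.sin(v[2])],[np.sin(v[2]),np.cos(v[2])]])
r=lambda v:((M[:,:2]@f(v).T+v[:2])-np.array(W)[:,:2]).ravel()
s=least_squares(r,[.6,0,0]);v=s.x;print(v,np.degrees(v[2]));print(np.round(r(v).reshape(-1,2)*1e3,1))
for n,p in(('scene',S(204,181)),('side',D(659,168))):
    w=ray(n,p,.19)[:2];print(n,w,'caddy',(w-v[:2])@f(v))
for n,p in(('scene',(354,267)),('side',(392,238))):print('sealed',ray(n,p,.021))
for n,p in(('scene',(286,200)),('side',(302,218))):print('bottle',ray(n,p,.145))
E
```

```text
[ 0.59317263 -0.07579315 -0.32536056] -18.641786664750825
[[ 0.7  2.2]
 [ 1.7  0.3]
 [-1.5  1.4]
 [ 0.3 -0.7]
 [-0.3 -2. ]
 [-0.1 -0.2]
 [-0.4 -0.3]
 [-1.4 -0.2]
 [ 0.9 -0.5]]
scene [ 0.59124006 -0.10699363] caddy [ 0.00814207 -0.03018131]
side [ 0.59157312 -0.10602329] caddy [ 0.00814748 -0.02915541]
sealed [ 0.70619033 -0.05829435  0.021     ]
sealed [ 0.70566764 -0.06863921  0.021     ]
bottle [ 0.4757367  -0.06529808  0.145     ]
bottle [ 0.46816266 -0.06704397  0.145     ]
```

The pot choice is confirmed: caddy origin (0.593, -0.076), yaw -18.6°, pot at caddy (8, -30) mm. The jog has no tilt axis, so I'll check what the arm does at the edge of its reach. Pulling in towards the base may lean the tool the right way, with the fingers pointing against the push.

>>> jog_arm:
  targets:
    - [0, -0.04, 0, 3]
    - [0, -0.08, 0, 7]
    - [0, -0.12, 0, 7]
    - [0, -0.16, 0, 7]
    - [0, -0.2, 0, 7]

```text
time: 0.52
tool_pos: [0.1871, 0.3793, 0.2302]
tool_rot: [-0.0, 0.286, 0.958, -0.001]
contact_force: [-0.5, 0.2, 1.7]
gripper_width: 1.003
```

>>> jog_arm:
  targets:
    - [0, -0.04, 0, 0]
    - [0, -0.08, 0, 0]
    - [0, -0.11, 0, 0]
    - [0, -0.14, 0, 0]
    - [0, -0.14, 0, 0]

```text
time: 0.93
tool_pos: [0.1098, 0.262, 0.232]
tool_rot: [0.001, 0.286, 0.958, 0.003]
contact_force: [-0.4, 0.8, 0.5]
gripper_width: 0.997
```

```bash
python3 -c "
from h import *
s=manip.state();print(np.round(s['joint_pos'],3),s['tool_pos'],s['tool_rot'])"
```

```text
[ 0.91  -0.94   2.32  -0.     1.756 -0.08 ] [0.10984159 0.26195398 0.23197566] [0.00108225 0.28636244 0.95811712 0.00263846]
```

>>> jog_arm:
  targets:
    - [0, -0.03, 0, 0]
    - [0, -0.05, 0, 0]
    - [0, -0.07, 0, 0]
    - [0, -0.07, 0, 0]

```text
time: 1.27
tool_pos: [0.0856, 0.2427, 0.2348]
tool_rot: [-0.001, 0.286, 0.958, -0.014]
contact_force: [-0.3, 0.6, 0.4]
gripper_width: 1.0
```

```bash
python3 -c "
from h import *
s=manip.state();print(np.round(s['joint_pos'],3),s['tool_pos'],s['tool_rot'])"
```

```text
[ 0.948 -1.009  2.345 -0.008  1.833 -0.045] [0.08563551 0.24270363 0.23478988] [-6.82742411e-04  2.85812377e-01  9.58183845e-01 -1.39476867e-02]
```

>>> jog_arm:
  targets:
    - [0, 0.03, 0, 0]
    - [0, 0.06, 0, 0]
    - [0, 0.06, 0, 0]

```text
time: 1.52
tool_pos: [0.1204, 0.2948, 0.2316]
tool_rot: [-0.001, 0.286, 0.958, -0.016]
contact_force: [-0.8, -1.2, -1.1]
gripper_width: 0.999
```

```bash
python3 -c "
from h import *
s=manip.state();print(np.round(s['joint_pos'],3),s['tool_pos'],s['tool_rot'])"
```

```text
[ 0.955 -0.774  2.241 -0.008  1.705 -0.036] [0.12042234 0.29475465 0.23160283] [-0.00113465  0.28619228  0.95804564 -0.01553173]
```

Tilt made at the reach limit persists, because the commanded pose becomes the reached one. I'll build it up there, turning -14° so that the jaw axis lines up with the push.

>>> jog_arm:
  targets:
    - [0.01, -0.04, 0, -7]
    - [0.02, -0.08, 0, -14]
    - [0.02, -0.12, 0, -14]
    - [0.02, -0.16, 0, -14]
    - [0.02, -0.2, 0, -14]

```text
time: 1.93
tool_pos: [0.0251, 0.2473, 0.2444]
tool_rot: [-0.001, 0.167, 0.986, -0.028]
contact_force: [0.3, -0.3, 1.1]
gripper_width: 1.002
```

```bash
cat >> h.py <<'E'
from scipy.spatial.transform import Rotation as R
YAW=np.radians(-18.64);O=np.array([.5932,-.0758,0]);CR=np.array([[np.cos(YAW),-np.sin(YAW),0],[np.sin(YAW),np.cos(YAW),0],[0,0,1]])
def show():
    s=manip.state();q=s['tool_rot'];m=R.from_quat([q[1],q[2],q[3],q[0]]).as_matrix()
    print('j',np.round(s['joint_pos'],3),'p',np.round(s['tool_pos'],4),'caddy mm',np.round((np.array(s['tool_pos'])-O)@CR*1e3,1),'F',np.round(s['contact_force'],1),'t',s['time'])
    print('tool axes in caddy (cols)\n',np.round(CR.T@m,3));return s,m
E
python3 -c "
from h import *
show()"
```

```text
j [ 1.178 -1.01   2.33  -0.01   1.877 -0.059] p [0.0251 0.2473 0.2444] caddy mm [-641.6  124.5  244.4] F [ 0.3 -0.3  1.1] t 1.9333
tool axes in caddy (cols)
 [[-1.     0.011  0.006]
 [ 0.011  0.998 -0.056]
 [-0.007 -0.056 -0.998]]
```

>>> jog_arm:
  targets:
    - [-0.05, -0.2, 0, 0]
    - [-0.05, -0.3, 0, 0]
    - [-0.05, -0.3, 0, 0]
    - [-0.05, -0.3, 0, 0]
    - [-0.05, -0.3, 0, 0]

```text
time: 2.35
tool_pos: [0.0124, 0.237, 0.2723]
tool_rot: [0.0, 0.167, 0.985, -0.043]
contact_force: [0.2, -0.2, -0.2]
gripper_width: 0.999
```

```bash
python3 -c "
from h import *
show()"
```

```text
j [ 1.22  -1.01   2.285 -0.017  1.95  -0.02 ] p [0.0124 0.237  0.2723] caddy mm [-650.3  110.8  272.3] F [ 0.2 -0.2 -0.2] t 2.35
tool axes in caddy (cols)
 [[-1.     0.012  0.013]
 [ 0.011  0.996 -0.084]
 [-0.014 -0.084 -0.996]]
```

>>> jog_arm:
  targets:
    - [-0.01, -0.1, 0.03, 0]

```text
time: 2.43
tool_pos: [0.0044, 0.2316, 0.2697]
tool_rot: [0.002, 0.168, 0.984, -0.053]
contact_force: [0.2, -0.6, 0.2]
gripper_width: 1.002
```

>>> jog_arm:
  targets:
    - [-0.01, -0.1, 0.03, 0]

```text
time: 2.52
tool_pos: [-0.0056, 0.225, 0.265]
tool_rot: [0.004, 0.168, 0.984, -0.067]
contact_force: [0.0, 0.0, -0.2]
gripper_width: 0.999
```

>>> jog_arm:
  targets:
    - [-0.01, -0.1, 0.03, 0]

```text
time: 2.6
tool_pos: [-0.0169, 0.2183, 0.2618]
tool_rot: [0.006, 0.167, 0.983, -0.079]
contact_force: [1.2, 0.2, 0.8]
gripper_width: 0.999
```

>>> jog_arm:
  targets:
    - [-0.01, -0.1, 0.03, 0]

```text
time: 2.68
tool_pos: [-0.0297, 0.2111, 0.2599]
tool_rot: [0.01, 0.167, 0.982, -0.09]
contact_force: [-0.2, 0.1, 0.0]
gripper_width: 1.0
```

```bash
python3 -c "
from h import *
show()"
```

```text
j [ 1.386 -1.01   2.311 -0.025  2.021  0.144] p [-0.0297  0.2111  0.2599] caddy mm [-682.    72.8  259.9] F [-0.2  0.1  0. ] t 2.6833
tool axes in caddy (cols)
 [[-0.999  0.016  0.047]
 [ 0.007  0.985 -0.175]
 [-0.049 -0.174 -0.983]]
```

>>> jog_arm:
  targets:
    - [-0.04, 0.03, 0, 0]
    - [-0.08, 0.06, 0, 0]
    - [-0.12, 0.075, 0, 0]
    - [-0.13, 0.075, 0, 0]

```text
time: 3.02
tool_pos: [0.1198, 0.2391, 0.2528]
tool_rot: [0.01, 0.166, 0.982, -0.09]
contact_force: [0.4, 1.1, -0.7]
gripper_width: 0.999
```

>>> jog_arm:
  targets:
    - [0, -0.04, 0.01, 0]
    - [0, -0.08, 0.02, 0]

```text
time: 3.18
tool_pos: [0.1023, 0.1839, 0.248]
tool_rot: [0.004, 0.168, 0.98, -0.104]
contact_force: [-0.2, 0.9, 0.6]
gripper_width: 1.0
```

>>> jog_arm:
  targets:
    - [0, -0.1, 0.03, 0]

```text
time: 3.27
tool_pos: [0.1042, 0.1771, 0.2486]
tool_rot: [0.003, 0.168, 0.979, -0.112]
contact_force: [0.7, 0.4, 0.0]
gripper_width: 1.0
```

>>> jog_arm:
  targets:
    - [0, -0.1, 0.03, 0]

```text
time: 3.35
tool_pos: [0.1065, 0.1696, 0.2493]
tool_rot: [0.0, 0.167, 0.978, -0.123]
contact_force: [-1.0, -0.7, -0.8]
gripper_width: 0.997
```

>>> jog_arm:
  targets:
    - [0, -0.1, 0.03, 0]

```text
time: 3.43
tool_pos: [0.1091, 0.1611, 0.2506]
tool_rot: [-0.004, 0.167, 0.977, -0.134]
contact_force: [-0.2, 0.1, -0.7]
gripper_width: 1.003
```

>>> jog_arm:
  targets:
    - [0, -0.1, 0.03, 0]

```text
time: 3.52
tool_pos: [0.1126, 0.1519, 0.2528]
tool_rot: [-0.008, 0.167, 0.975, -0.145]
contact_force: [0.7, 0.2, -0.8]
gripper_width: 1.0
```

```bash
python3 -c "
from h import *
show()"
```

```text
j [ 0.771 -1.01   2.335 -0.178  2.056 -0.525] p [0.1126 0.1519 0.2528] caddy mm [-528.2   62.2  252.8] F [ 0.7  0.2 -0.8] t 3.5167
tool axes in caddy (cols)
 [[-0.999  0.018  0.029]
 [ 0.009  0.958 -0.285]
 [-0.033 -0.285 -0.958]]
```

>>> jog_arm:
  targets:
    - [0.03, 0.02, -0.04, 0]
    - [0.05, 0.03, -0.08, 0]
    - [0.05, 0.03, -0.12, 0]

```text
time: 3.77
tool_pos: [0.0822, 0.225, 0.3449]
tool_rot: [-0.009, 0.167, 0.975, -0.146]
contact_force: [0.3, 0.3, 0.6]
gripper_width: 0.999
```

>>> jog_arm:
  targets:
    - [0, -0.1, 0.06, 0]

```text
time: 3.85
tool_pos: [0.0739, 0.1937, 0.3428]
tool_rot: [-0.009, 0.165, 0.975, -0.147]
contact_force: [-0.7, -2.7, 0.7]
gripper_width: 1.002
```

>>> jog_arm:
  targets:
    - [0, -0.1, 0.06, 0]

```text
time: 3.93
tool_pos: [0.0621, 0.1617, 0.3308]
tool_rot: [-0.009, 0.166, 0.974, -0.151]
contact_force: [0.1, -1.3, 0.3]
gripper_width: 1.001
```

>>> jog_arm:
  targets:
    - [0, -0.1, 0.06, 0]

```text
time: 4.02
tool_pos: [0.0594, 0.155, 0.3259]
tool_rot: [-0.01, 0.167, 0.973, -0.161]
contact_force: [0.1, 0.2, -1.1]
gripper_width: 1.0
```

>>> jog_arm:
  targets:
    - [0, -0.1, 0.06, 0]

```text
time: 4.1
tool_pos: [0.0576, 0.1506, 0.3229]
tool_rot: [-0.012, 0.167, 0.971, -0.171]
contact_force: [0.1, -0.6, 0.5]
gripper_width: 0.999
```

>>> jog_arm:
  targets:
    - [0, -0.1, 0.06, 0]

```text
time: 4.18
tool_pos: [0.0555, 0.1456, 0.3213]
tool_rot: [-0.014, 0.167, 0.969, -0.183]
contact_force: [0.1, 0.8, 0.5]
gripper_width: 1.004
```

```bash
python3 -c "
from h import *
show()"
```

```text
j [ 0.959 -1.01   2.234 -0.167  2.257 -0.355] p [0.0555 0.1456 0.3213] caddy mm [-580.3   37.9  321.3] F [0.1 0.8 0.5] t 4.1833
tool axes in caddy (cols)
 [[-0.999  0.021  0.028]
 [ 0.009  0.933 -0.359]
 [-0.034 -0.358 -0.933]]
```

>>> jog_arm:
  targets:
    - [0, -0.1, 0.06, 0]

```text
time: 4.27
tool_pos: [0.0533, 0.1406, 0.3207]
tool_rot: [-0.016, 0.166, 0.967, -0.194]
contact_force: [-0.4, 0.4, 0.1]
gripper_width: 1.004
```

>>> jog_arm:
  targets:
    - [0, -0.1, 0.06, 0]

```text
time: 4.35
tool_pos: [0.051, 0.1356, 0.3211]
tool_rot: [-0.018, 0.166, 0.964, -0.205]
contact_force: [0.9, 0.1, -0.1]
gripper_width: 1.005
```

>>> jog_arm:
  targets:
    - [0, 0.04, -0.01, 1]
    - [0, 0.08, -0.03, 1]
    - [0, 0.12, -0.05, 1]
    - [0, 0.16, -0.06, 1]
    - [-0.03, 0.19, -0.08, 1]

```text
time: 4.77
tool_pos: [0.1385, 0.3177, 0.3164]
tool_rot: [-0.017, 0.172, 0.963, -0.205]
contact_force: [-0.4, -0.9, -0.5]
gripper_width: 1.005
```

```bash
python3 -c "
from h import *
s,m=show()
p=np.array(s['tool_pos']);q=O+CR@[.008,0,.30]
print('shift to caddy(8,0,300):',m.T@(q-p))"
```

```text
j [ 1.035 -0.39   1.903 -0.124  2.027 -0.215] p [0.1385 0.3177 0.3164] caddy mm [-556.6  227.5  316.4] F [-0.4 -0.9 -0.5] t 4.7667
tool axes in caddy (cols)
 [[-0.999  0.034  0.027]
 [ 0.02   0.915 -0.402]
 [-0.039 -0.402 -0.915]]
shift to caddy(8,0,300): [-0.56797105 -0.18255026  0.12210791]
```

>>> jog_arm:
  targets:
    - [-0.038, -0.012, 0.008, 0]
    - [-0.076, -0.024, 0.016, -2]
    - [-0.114, -0.036, 0.024, -2]
    - [-0.152, -0.049, 0.032, -2]
    - [-0.19, -0.061, 0.04, -2]

```text
time: 5.18
tool_pos: [0.2948, 0.1811, 0.3138]
tool_rot: [-0.019, 0.158, 0.966, -0.204]
contact_force: [1.2, 0.6, 0.4]
gripper_width: 0.996
```

>>> jog_arm:
  targets:
    - [-0.038, -0.012, 0.008, 0]
    - [-0.076, -0.024, 0.016, 0]
    - [-0.114, -0.036, 0.024, 0]
    - [-0.152, -0.049, 0.032, 0]
    - [-0.19, -0.061, 0.04, 0]

```text
time: 5.6
tool_pos: [0.453, 0.0529, 0.3067]
tool_rot: [-0.019, 0.158, 0.966, -0.204]
contact_force: [0.5, 0.4, 0.8]
gripper_width: 0.996
```

```bash
python3 -c "
from h import *
s,m=show()
p=np.array(s['tool_pos']);q=O+CR@[.008,0,.30]
print('shift to caddy(8,0,300):',m.T@(q-p))"
```

```text
j [ 0.177 -0.258  1.815 -0.379  1.753 -1.107] p [0.453  0.0529 0.3067] caddy mm [-174.    77.2  306.7] F [0.5 0.4 0.8] t 5.6
tool axes in caddy (cols)
 [[-1.     0.005  0.027]
 [-0.006  0.916 -0.4  ]
 [-0.027 -0.4   -0.916]]
shift to caddy(8,0,300): [-0.18125662 -0.06713449  0.04198208]
```

>>> jog_arm:
  targets:
    - [-0.036, -0.019, 0.01, 0]
    - [-0.073, -0.038, 0.021, 0]
    - [-0.109, -0.057, 0.031, 0]
    - [-0.145, -0.076, 0.042, 0]
    - [-0.181, -0.095, 0.054, 0]

```text
time: 6.02
tool_pos: [0.589, -0.1046, 0.3002]
tool_rot: [-0.02, 0.158, 0.966, -0.204]
contact_force: [-0.4, 1.0, 0.1]
gripper_width: 0.999
```

>>> jog_arm:
  targets:
    - [0, 0.012, 0.028, 0]
    - [0, 0.018, 0.042, 0]
    - [0, 0.018, 0.042, 0]

```text
time: 6.27
tool_pos: [0.5864, -0.1032, 0.2485]
tool_rot: [-0.025, 0.157, 0.966, -0.204]
contact_force: [-0.7, 1.1, -0.6]
gripper_width: 1.002
```

```bash
cat >> h.py <<'E'
def to(x,y,z,m,s):
    print('to',(x,y,z),np.round(m.T@(O+CR@(np.array([x,y,z])/1e3)-np.array(s['tool_pos'])),4))
E
python3 -c "
from h import *
import cv2
s,m=show();to(8,-31,200,m,s);to(8,-31,147,m,s)
w=cams.grab_frame('wrist');a=cams.grab_frame('side');c=cams.grab_frame('scene')
a=cv2.resize(a[110:300,270:430],(400,475)); c=cv2.resize(c[90:280,240:400],(400,475))
cv2.imwrite('pics/v1.png',np.hstack([a,c])[:,:,::-1]);cv2.imwrite('pics/w1.png',w[:,:,::-1])"
```

```text
j [-0.113  0.039  1.637 -0.407  1.541 -1.333] p [ 0.5864 -0.1032  0.2485] caddy mm [  2.3 -28.1 248.5] F [-0.7  1.1 -0.6] t 6.2667
tool axes in caddy (cols)
 [[-1.     0.001  0.017]
 [-0.006  0.916 -0.401]
 [-0.016 -0.401 -0.916]]
to (8, -31, 200) [-0.0049  0.0168  0.0457]
to (8, -31, 147) [-0.004   0.0381  0.0942]
```

View pics/v1.png

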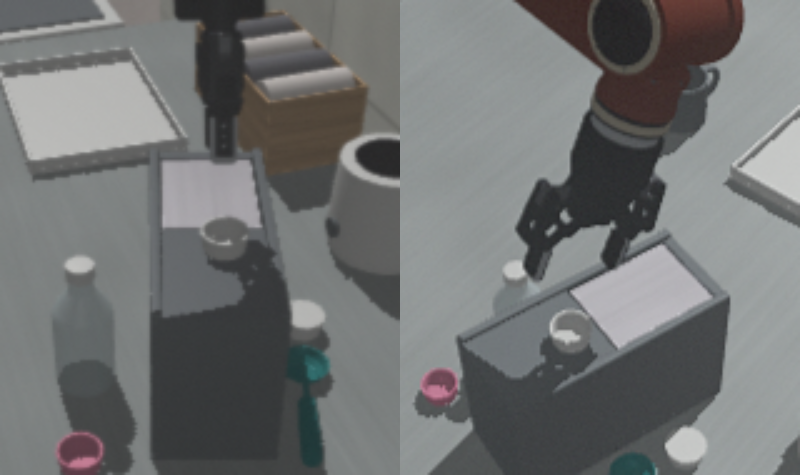

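View pics/w1.png

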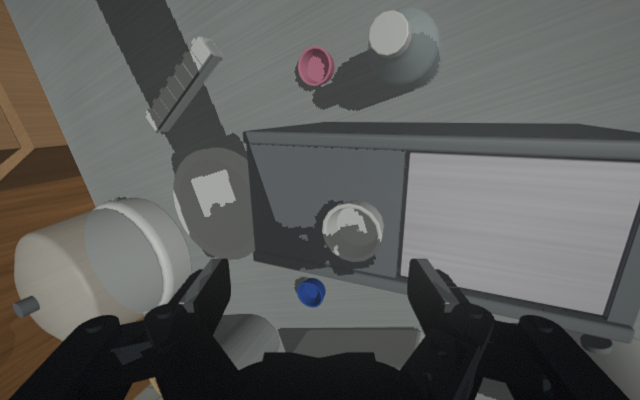

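The views show the hand leaning the right way, trailing finger behind the pot and leading finger over the flap. In the wrist view the pot rim is near (352,227), the ledge edge near (406,200), and the pads' inner tips near (228,262) and (412,262). Quick check of those numbers.

```bash
python3 -c "
from h import *
s,m=show()
c=cams.get_calibration('wrist')
for n,px,z in(('pot',(352,227),.19),('edge',(406,200),.17),('sealed?',(338,344),.03)):
    w=ray('wrist',px,z,c);print(n,np.round((w-O)@CR*1e3,1))
for y in(-.0425,.0425):
  for x in (-.011,.011):print('tip px',np.round(proj('wrist',np.array(s['tool_pos'])+m@[x,y,-.013],c),0))
"
```

```text
j [-0.111  0.034  1.632 -0.408  1.542 -1.334] p [ 0.5887 -0.1027  0.2552] caddy mm [  4.3 -26.9 255.2] F [-0.6 -0.3  0.2] t 6.4167
tool axes in caddy (cols)
 [[-1.     0.003  0.028]
 [-0.008  0.916 -0.4  ]
 [-0.027 -0.4   -0.916]]
pot [ 10.7 -30.5 190. ]
edge [ -7.9   2.7 170. ]
sealed? [277.5 -94.8  30. ]
tip px [[234. 294.]]
tip px [[231. 253.]]
tip px [[408. 294.]]
tip px [[412. 253.]]
```

>>> jog_arm:
  targets:
    - [-0.002, 0.01, 0.03, 0]
    - [-0.003, 0.018, 0.052, 0]
    - [-0.003, 0.018, 0.052, 0]

```text
time: 6.67
tool_pos: [0.5897, -0.1079, 0.1963]
tool_rot: [-0.022, 0.157, 0.966, -0.204]
contact_force: [-1.4, 1.1, -0.7]
gripper_width: 1.003
```

```bash
python3 -c "
from h import *
s,m=show();to(9,-32,148,m,s)"
```

```text
j [-0.12   0.082  1.682 -0.411  1.454 -1.305] p [ 0.5897 -0.1079  0.1963] caddy mm [  6.9 -31.5 196.3] F [-1.4  1.1 -0.7] t 6.6667
tool axes in caddy (cols)
 [[-1.     0.001  0.022]
 [-0.008  0.916 -0.4  ]
 [-0.021 -0.4   -0.916]]
to (9, -32, 148) [-0.0011  0.0189  0.0444]
```

>>> jog_arm:
  targets:
    - [-0.001, 0.006, 0.015, 0]
    - [-0.001, 0.013, 0.03, 0]
    - [-0.001, 0.017, 0.04, 0]
    - [-0.001, 0.019, 0.046, 0]
    - [-0.001, 0.019, 0.046, 0]

```text
time: 7.08
tool_pos: [0.5937, -0.1105, 0.1502]
tool_rot: [-0.019, 0.158, 0.966, -0.204]
contact_force: [-0.8, -0.2, -0.4]
gripper_width: 0.998
```

```bash
python3 -c "
from h import *
import cv2
s,m=show();to(9,-32,148,m,s)
c=cams.get_calibration('wrist')
w=cams.grab_frame('wrist');a=cams.grab_frame('scene')
a=cv2.resize(a[110:280,250:400],(450,510)); w=cv2.resize(w[100:400,150:500],(350,300)); w=np.vstack([w,np.zeros((210,350,3),np.uint8)])
cv2.imwrite('pics/v2.png',np.hstack([a,w])[:,:,::-1])"
```

```text
j [-0.123  0.13   1.71  -0.417  1.378 -1.273] p [ 0.5937 -0.1105  0.1502] caddy mm [ 11.5 -32.7 150.2] F [-0.8 -0.2 -0.4] t 7.0833
tool axes in caddy (cols)
 [[-1.     0.004  0.027]
 [-0.007  0.916 -0.4  ]
 [-0.027 -0.4   -0.916]]
to (9, -32, 148) [0.0026 0.0015 0.0017]
```

View pics/v2.png

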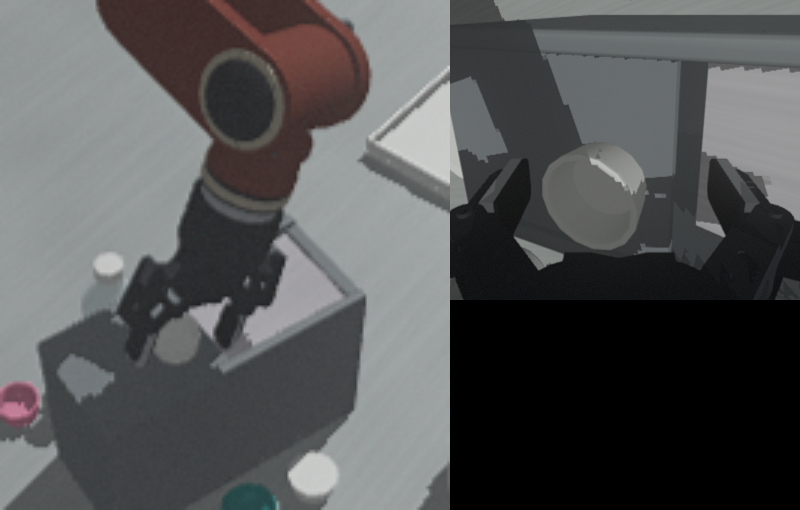

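The flap is held down (dark gap at the ledge edge) and the pot still stands between the fingers, so I'll hold briefly and then push.

>>> jog_arm:
  targets:
    - [0, 0, 0, 0]
    - [0, 0.007, -0.002, 0]
    - [0, 0.015, -0.005, 0]
    - [0, 0.022, -0.008, 0]
    - [0, 0.029, -0.011, 0]

```text
time: 7.6
tool_pos: [0.6041, -0.0808, 0.1492]
tool_rot: [-0.019, 0.158, 0.966, -0.204]
contact_force: [-0.9, -1.8, 1.9]
gripper_width: 1.001
```

```bash
python3 -c "
from h import *
import cv2
s,m=show();to(9,12,148,m,s);to(9,38,148,m,s)
w=cams.grab_frame('wrist')
cv2.imwrite('pics/w3.png',w[60:,120:540,::-1])"
```

```text
j [-0.074  0.155  1.684 -0.412  1.397 -1.228] p [ 0.6041 -0.0808  0.1492] caddy mm [ 11.9  -1.2 149.2] F [-0.9 -1.8  1.9] t 7.6
tool axes in caddy (cols)
 [[-1.     0.005  0.028]
 [-0.007  0.916 -0.4  ]
 [-0.028 -0.4   -0.916]]
to (9, 12, 148) [ 0.0028  0.0126 -0.0042]
to (9, 38, 148) [ 0.0027  0.0364 -0.0147]
```

View pics/w3.png

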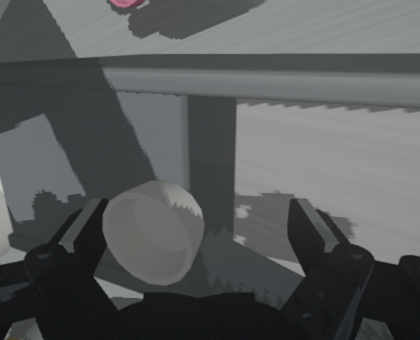

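The trailing pad touches the pot (crop (105,235)), the pot overhangs the edge at about (187,180), and the flap is still held. I'll keep pushing.

>>> jog_arm:
  targets:
    - [0.001, 0.007, -0.002, 0]
    - [0.002, 0.014, -0.005, 0]
    - [0.002, 0.021, -0.008, 0]
    - [0.002, 0.028, -0.011, 0]
    - [0.002, 0.035, -0.014, 0]

```text
time: 8.07
tool_pos: [0.6134, -0.0447, 0.1473]
tool_rot: [-0.02, 0.158, 0.966, -0.204]
contact_force: [-0.9, -5.4, 1.8]
gripper_width: 0.996
```

```bash
python3 -c "
from h import *
import cv2
s,m=show();to(9,55,148,m,s);to(9,38,148,m,s)
w=cams.grab_frame('wrist')
cv2.imwrite('pics/w4.png',w[60:,120:540,::-1])"
```

```text
j [-0.016  0.185  1.654 -0.406  1.421 -1.177] p [ 0.6134 -0.0447  0.1473] caddy mm [  9.2  36.  147.3] F [-0.9 -5.4  1.8] t 8.0667
tool axes in caddy (cols)
 [[-1.     0.004  0.027]
 [-0.007  0.916 -0.401]
 [-0.026 -0.401 -0.916]]
to (9, 55, 148) [ 0.      0.0172 -0.0083]
to (9, 38, 148) [ 0.0001  0.0016 -0.0015]
```

View pics/w4.png

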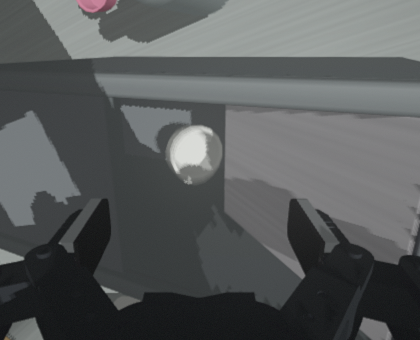

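The pot has dropped into the caddy, seen small and low at crop (193,155). I'll withdraw straight up.

>>> jog_arm:
  targets:
    - [0, 0, 0, 0]
    - [0, -0.008, -0.018, 0]
    - [0, -0.016, -0.037, 0]
    - [0, -0.028, -0.064, 0]
    - [0, -0.044, -0.1, 0]

```text
time: 8.53
tool_pos: [0.6089, -0.0436, 0.2536]
tool_rot: [-0.023, 0.157, 0.966, -0.203]
contact_force: [1.2, -0.4, -0.1]
gripper_width: 1.001
```

>>> jog_arm:
  targets:
    - [0, -0.014, -0.032, 0]
    - [0, -0.028, -0.064, 0]
    - [0, -0.028, -0.064, 0]
    - [0, -0.028, -0.064, 0]
    - [0, -0.028, -0.064, 0]

```text
time: 8.95
tool_pos: [0.6087, -0.0434, 0.3256]
tool_rot: [-0.02, 0.158, 0.966, -0.203]
contact_force: [-0.6, 0.0, -0.6]
gripper_width: 1.0
```

```bash
python3 -c "
from h import *
import cv2
s,m=show()
w=cams.grab_frame('wrist');a=cams.grab_frame('scene');b=cams.grab_frame('side')
a=cv2.resize(a[130:350,230:430],(400,440));b=cv2.resize(b[130:350,230:430],(400,440))
cv2.imwrite('pics/v5.png',np.hstack([a,b])[:,:,::-1])"
```

```text
j [-0.015  0.057  1.491 -0.401  1.688 -1.291] p [ 0.6087 -0.0434  0.3256] caddy mm [  4.3  35.7 325.6] F [-0.6  0.  -0.6] t 8.95
tool axes in caddy (cols)
 [[-1.     0.004  0.027]
 [-0.007  0.917 -0.399]
 [-0.026 -0.399 -0.917]]
```

View pics/v5.png

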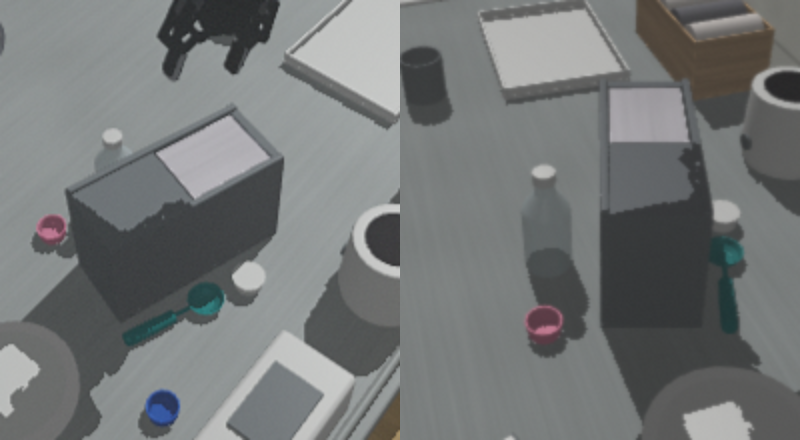

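The flap is shut, the pot is no longer on the ledge, the bystanders are in place and the hand is clear. I'll hand it in.

```bash
python3 -c "
from plant import manip
print(manip.job_done())"
```

```text
the job is handed in; nothing more can be done
None
```

The empty pot is in the caddy and the flap has sprung shut over it. I handed the job in at about 9 s of the 35 s allowed; it reports no verdict.

- **Tilt:** The jog has no tilt axis. I built up a 23.6° tilt by pushing the arm against its inner reach limit, where the lean it took on was kept.
- **Push:** The leading finger held the flap down while the pot still stood on the ledge. The trailing finger then pushed the pot about 45 mm until it dropped through. It was never gripped or lifted.
- **Last checks:** The final scene and side pictures show the flap level, the ledge empty, the visible bystanders unmoved by eye, and the hand about 150 mm above the caddy. The wrist force was about zero.
- **Not measured:** The pot's resting place was not seen after the flap closed; the wrist view just before showed it low inside. The flap angle was judged only from the pictures.

No check failed. The wrist view put the ledge edge 2.7 mm from my caddy fit, and I probably picked out the flap's edge there instead.

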